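Move a vial block with locking tongs

TASK

The small aluminium vial block stands between the open jaws of the locking tongs. Without touching the block yourself, squeeze the tongs' two handles together until they snap over center and lock on the block, lift it clear and across with the tongs and stand it on the round plate, near the middle, with the tongs lying flat on the bench. Then let go, take the tongs again at the tail, pull the release lever in to the fixed handle so that the jaws spring open, and leave the open tongs lying there and the other things alone.

Things in the scene. Friction and masses are not known exactly. Their poses are not given: they have to be found in the camera images.
- tongs: Steel locking tongs, lying flat, scissor-like: handles to -x, jaws to +x, 279 mm long, 0.32 kg. Origin at bench level under the pivot; z up. Fixed handle: bar x -32..-175, y -24..-14, z 0..18 mm. The moving handle is on the +y side; its jaw is on the -y side. Hub 26 mm wide, 26 mm high. Clamped on the block, the handles are parallel, 48 mm over their outer faces.
- handle (a joint): Angle of the moving handle and jaw, rad: 0 open (handles 65 mm over the outer faces at x = -80 mm, jaws 17 mm wider than the block), 0.21 locked on the block, 0.23 stop. Squeezing raises it. Below 0.125 a spring opens it, past 0.125 it snaps shut and stays locked. Needs up to 14 N at x = -80; grip with 20 to 30 N, also to carry. Bar 10 mm thick, z 0..18, ends 115 mm from the pivot.
- handle_grip (a point): Point on the outer (+y) face of the moving handle, 80 mm behind the pivot, 9 mm above the tongs' underside. It moves with the handle. Squeeze between this and fixed_grip, fingers pointing down outside both handles.
- fixed_grip (a point): Point on the outer (-y) face of the fixed handle: x -80, y -24, z 9 mm in the tongs' frame.
- lever (a joint): Release lever, rad: 0 rest (light spring), 0.25 fully pulled. A 6 mm thick bar, z 5..17 mm, pivoted at x -105, y 6 mm of the tongs' frame. Pinch its tail and the fixed handle together (33 mm over both at rest): the tail moves to the fixed handle, the front end pushes the moving handle out. The lock springs open at 0.14 to 0.18 rad (24 to 27 mm over both), up to 15 N.
- lever_tail (a point): On the lever's tail, behind the end of the moving handle: x -157, y 6, z 11 mm in the tongs' frame at rest (tail runs x -125..-170, outer face y +9). The pinch's middle is 14 mm from it towards the fixed handle, near y = -7.5 mm.
- vial_block: Aluminium block 34 x 24 x 36 mm (x, y, z) with two dark wells in its top, 75 g. Origin: centre of its underside. At the start it stands on a square tile with its x axis about along the tongs and its 24 mm width between the jaws.
- start_tile: White ceramic square tile, 90 x 90 x 5 mm, fixed on the bench, on which the block stands at the start. Origin: centre of its underside.
- round_plate: White ceramic round plate, 90 mm across, 5 mm thick, ring of eight small dark spots, fixed on the bench: the block's goal. Origin: centre of its underside. As high as the start tile, so the tongs lie flat on the bench when the block stands on it. The tongs may point in any direction there.
- spare_tile: Second white square tile, 90 x 90 x 5 mm, fixed, not to be used. It and the round plate swap places. Origin: centre of its underside.
- amber_bottle: Brown bottle, 64 mm wide, 150 mm high, origin under its centre. Leave it alone.
- white_jar: White jar with a cap, 48 mm wide, 75 mm high, origin under its centre. Leave it alone.
- tube_rack: White rack 60 x 160 x 60 mm with two glass tubes (up to 126 mm high), origin under its centre. Leave it alone.
- jaw_mid (a point): Middle between the jaw faces when clamped: x 80, y 0, z 15 mm in the tongs' frame. Jaws run x 56..104, z 8..22 mm; the fixed jaw's inner face is at y = +12. Arms from the hub to the jaws are raised 8 mm off the bench.
Not all that is in view belongs to the job. What is shaped like the round_plate but green or orange is not meant.

How it is judged:
By the outcome, as a careful person would: the job done as asked, in the order asked, and still so for the second after the job is handed in, with the robot touching nothing.
It also fails if it takes over 38 s, if anything falls off the work surface, if the arm or the gripper's body presses on something with over 40 N, if the wrist force passes 120 N, or if a joint passes its speed limit or range.

ROBOT

A 7-joint arm with a two-finger parallel gripper is mounted at the origin on the work surface. World frame = base frame: x ahead of the robot, y to its left, z up, the work surface at z = 0. Lengths are in mm, angles in rad, forces in N, time in s.
With the tool pointing down it reaches from about 350 to 900 mm from the base axis. Payload 8.1 kg.
Tool frame: the origin (TCP) lies on the centre line of the jaws, within the pads' length; the fingertips stand 11 mm ahead of it and the grasp point (between the pads) lies 8 mm behind it; x points along the fingers, z is the direction in which the jaws open and shut, and the axes are right-handed (so a half turn about x gives the same grasp; the last joint's range is limited). The gripper opens to 85 mm and grips with 20 to 120 N. Pads are 22 mm wide; open, the fingers measure 114 mm over their backs; the gripper's body (76 mm by 85 mm) begins 54 mm behind the grasp point. The pads swing forward as they close: fully open they stand 13 mm farther back than shut.
Start: joints at [-0.103, 0.434, 0.025, 1.573, -0.012, 1.134, -0.075], TCP at [625.013, -0.027, 242.323] pointing down, gripper open.
Joint ranges: [-2.62, 2.62], [-0.44, 2.09], [-1.27, 1.32], [0.08, 2.57], [-1.32, 4.46], [0.12, 2], [-2.74, 2.74]. Speed limits (rad/s): [2.22, 2.22, 3.01, 3.01, 3.14, 3.14, 3.14].

INTERFACE

Orientations are given as a 3x3 rotation matrix whose columns are the frame's x, y, z axes.
In Python, from bench import monitor, get_image, job gives the robot as it stands.
- The arm moves only by the tool jog_arm, never from a script. Its argument "motion" is a list of rows, each a list of 5 numbers: the opening, from 0 (shut) to 1 (fully open), then the shift along the tool's x, y, z in mm, then the turn about the tool's x in rad. A call has exactly 10 rows; each row shifts and turns the commanded pose from where the row before left it, along the tool's axes as they then stand; what a row does not reach is not made up. A row lasts 1/10 s, in which the tool goes at most 50 mm and 8.59 degrees, less where a joint would pass 70% of its speed; a pose out of reach is approached as far as the arm can. A call is refused whole if a number of a shift passes 50 or a number of a turn 0.15, either way. A call with a gripper value outside its range is refused whole. The fingers move at their own pace and stop on an object; "squeeze" is the grip in N (left out, the last holds). Time passes only in rows, so rows that do not move let the fingers close, or fill a call up. It gives the time, the measured TCP pose, the force and the opening at its end, in the units of the state.
- monitor.sense(): the state, without advancing time (a new reading comes with each control period).
- get_image(name): name is "scene" or "side" or "wrist"; returns a dict with "frame" (480x640x3 uint8, red, green, blue), "intrinsics" (3x3 intrinsics, pixels), "view" (4x4, takes a point from world to camera coordinates); the wrist camera has in their place "T_tool_cam" (4x4, takes a point from camera to tool coordinates, whose origin is the TCP and whose axes are the tool frame's). Camera axes: x right, y down, z forward; pixel columns grow to the right and rows downward; lengths in mm; the calibration is good to about 2 mm. A picture is of the moment at which its call begins: read the wrist's pose just before it. There is no depth.
- job.finish_job(): hands the job in, once; it reports no verdict.
The state is a dict: "time_s": time; "joints": joint angles; "qvel": joint speeds; "joint_torque": joint torques, N m; "position": TCP position; "ee_rot": TCP orientation; "ft_force": force on the tool from outside, world axes, zero at the start; "torque": the same for the moment, N m; "width": opening from 0.0 (shut) to 1.0 (fully open).
Only numpy, scipy, OpenCV 4.12 (cv2) and the standard library are available. Lean on these libraries where they do the work, as an engineer would, in place of code of your own. Each camera call takes 0.05 s, during which the arm holds its last target.

## Working session

There is one attempt and no reset: what is moved stays moved. The work goes in short steps, Python scripts to look and compute and a tool call to move; the robot and the scene stay as the last step left them, time stands still between calls to the robot, and variables do not carry over. Pictures are saved under pics/ and viewed, and the job is handed in when it is done.

Besides the shell and the picture viewer there is one more tool, called after "Call:" as name([rows], argument=value, ...), one row to a line, values as JSON. jog_arm: Moves the arm, as the interface text tells. Its arguments: {"type":"object","properties":{"motion":{"type":"array"},"squeeze":{"type":"number"}},"required":["motion"]}

```bash
ls; mkdir -p pics; cat > h.py <<'E'
import numpy as np, cv2
from bench import monitor,get_image,job
def snap(name,fn):
    s=monitor.sense(); d=get_image(name)
    cv2.imwrite('pics/'+fn+'.png',d['frame'][:,:,::-1])
    K=np.array(d['intrinsics'])
    if name=='wrist':
        T=np.array(d['T_tool_cam']); W=np.eye(4);W[:3,:3]=s['ee_rot'];W[:3,3]=s['position']
        V=np.linalg.inv(W@T)
    else: V=np.array(d['view'])
    np.savez('pics/'+fn+'.npz',K=K,V=V)
    return d
def p2w(fn,u,v,z):
    c=np.load('pics/'+fn+'.npz');K,V=c['K'],c['V']
    r=V[:3,:3].T@np.linalg.inv(K)@np.array([u,v,1.]); o=-V[:3,:3].T@V[:3,3]
    return o+r*(z-o[2])/r[2]
def w2p(fn,p):
    c=np.load('pics/'+fn+'.npz');K,V=c['K'],c['V']
    q=K@(V[:3,:3]@np.array(p,float)+V[:3,3]); return q[:2]/q[2]
E
python3 - <<'E'
from h import *
for n in ['scene','side','wrist']: snap(n,n+'0')
s=monitor.sense()
for k in s: print(k,np.round(s[k],3).tolist())
E
```

```text
pics
time_s 0.15
joints [-0.103, 0.435, 0.025, 1.574, -0.012, 1.134, -0.075]
qvel [-0.0, -0.001, 0.0, -0.003, 0.001, -0.0, 0.001]
joint_torque [0.002, -67.089, 1.026, -31.645, 0.016, 0.009, -0.0]
position [624.614, -0.059, 241.716]
ee_rot [[-0.001, 0.0, 1.0], [-0.0, 1.0, -0.0], [-1.0, -0.0, -0.001]]
ft_force [-0.234, -0.271, -0.107]
torque [-0.019, -0.037, -0.021]
width 0.999
```

View pics/scene0.png

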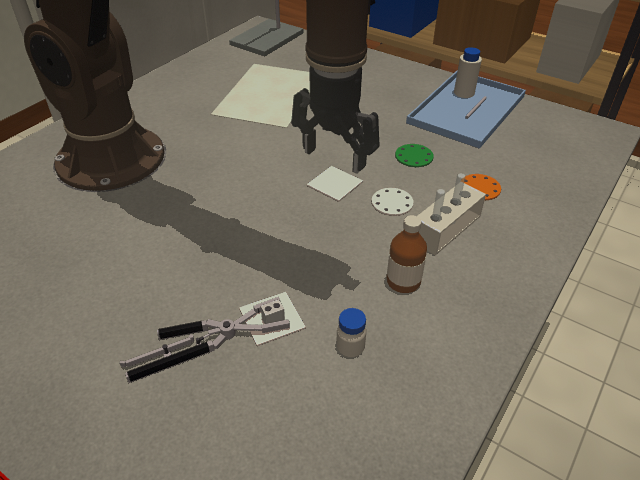

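View pics/side0.png

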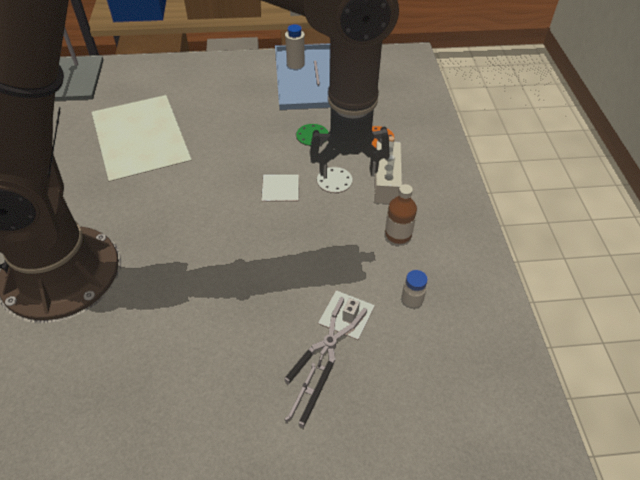

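View pics/wrist0.png

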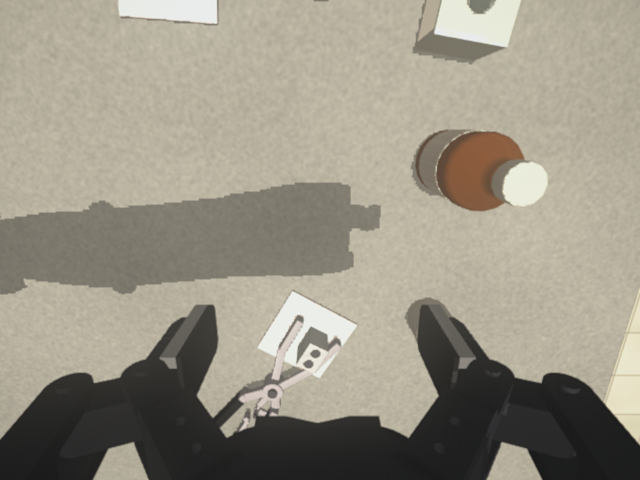

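The side view shows the round white plate with dark spots at (335,180), the tongs' hub at (330,341) and the start tile around (347,314). In the scene view they are at (392,201), (227,326) and (272,317). I'll measure these now.

```bash
python3 - <<'E'
from h import *
for n,u in [('scene0',[(227,325,26),(392,201,5),(160,332,15),(128,374,9),(272,306,41),(122,365,11),(350,335,0),(405,285,0),(335,183,5),(414,155,5),(481,186,5),(406,290,0),(351,350,0)]),('side0',[(330,341,26),(335,180,5),(290,377,15),(303,421,9),(350,305,41),(288,418,11),(415,305,0),(398,240,0),(281,187,5),(313,134,5),(382,137,5)]),('wrist0',[(272,393,26),(312,359,41)])]:
    for a in u: print(n,a,np.round(p2w(n,*a)[:2]))
def crop(fn,x0,y0,x1,y1,f):
    im=cv2.imread('pics/'+fn+'.png')[y0:y1,x0:x1]
    cv2.imwrite('pics/'+fn+'_c.png',cv2.resize(im,None,fx=f,fy=f,interpolation=cv2.INTER_CUBIC))
crop('side0',260,280,400,440,4); crop('scene0',110,280,310,390,4)
im=cv2.imread('pics/scene0.png')[130:260,290:520]; cv2.imwrite('pics/plate.png',cv2.resize(im,None,fx=3,fy=3))
E
```

```text
scene0 (227, 325, 26) [ 572. -235.]
scene0 (392, 201, 5) [628. 230.]
scene0 (160, 332, 15) [ 483. -305.]
scene0 (128, 374, 9) [ 497. -390.]
scene0 (272, 306, 41) [ 617. -170.]
scene0 (122, 365, 11) [ 478. -384.]
scene0 (350, 335, 0) [ 743. -119.]
scene0 (405, 285, 0) [765.  36.]
scene0 (335, 183, 5) [493. 213.]
scene0 (414, 155, 5) [587. 408.]
scene0 (481, 186, 5) [764. 387.]
scene0 (406, 290, 0) [772.  26.]
scene0 (351, 350, 0) [ 761. -144.]
side0 (330, 341, 26) [ 569. -238.]
side0 (335, 180, 5) [628. 230.]
side0 (290, 377, 15) [ 486. -302.]
side0 (303, 421, 9) [ 505. -388.]
side0 (350, 305, 41) [ 616. -168.]
side0 (288, 418, 11) [ 478. -380.]
side0 (415, 305, 0) [ 758. -154.]
side0 (398, 240, 0) [754.  26.]
side0 (281, 187, 5) [491. 216.]
side0 (313, 134, 5) [587. 412.]
side0 (382, 137, 5) [772. 384.]
wrist0 (272, 393, 26) [ 569. -233.]
wrist0 (312, 359, 41) [ 619. -172.]
```

View pics/side0_c.png

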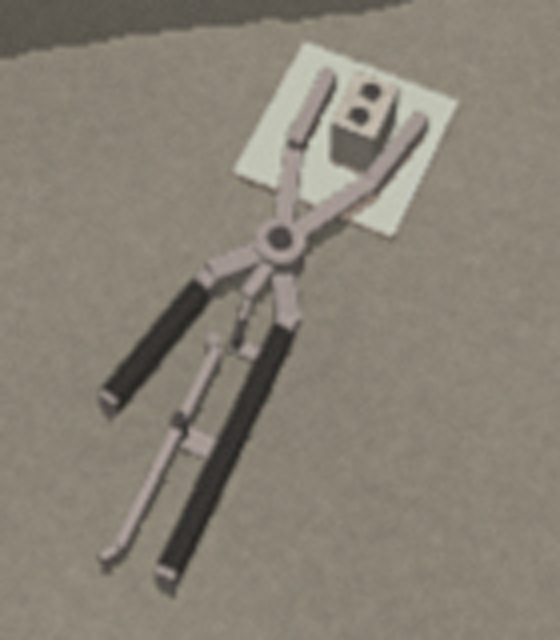

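View pics/scene0_c.png

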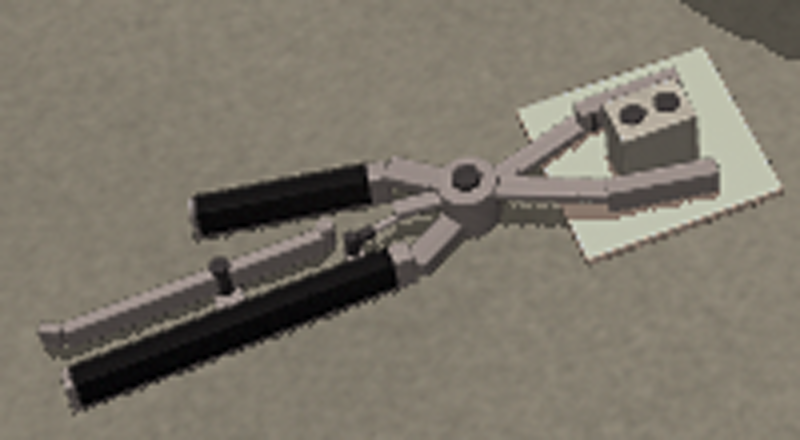

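View pics/plate.png

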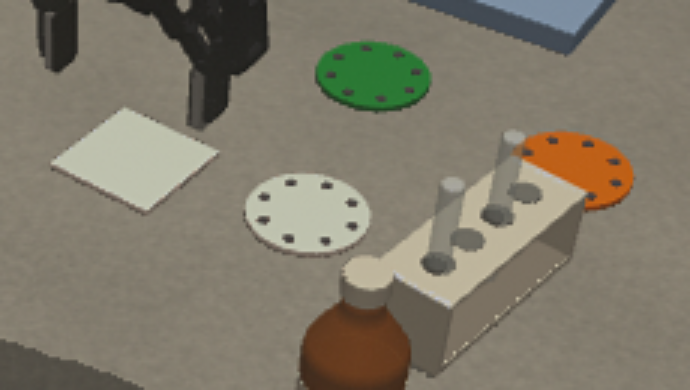

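Candidates for the plate are white with spots at (392,201), green at (414,155), orange at (481,186), and the plain white square at (335,183). The enlarged crop confirms the white round one with eight spots, at world (628,230). The tongs' hub is at about (570,-236), heading about 59.5°. Next I move above the handles.

Call:
jog_arm([
  [1,13,-43,-15,0],
  [1,13,-43,-15,0],
  [1,13,-43,-15,0],
  [1,13,-43,-15,0],
  [1,13,-43,-15,0],
  [1,13,-43,-15,0],
  [1,13,-43,-13,0],
  [1,0,0,0,0.15],
  [1,0,0,0,0.15],
  [1,0,0,0,0.15],
], squeeze=30)

```text
time_s: 1.15
position: [521.4, -301.6, 150.9]
ee_rot: [[-0.001, 0.442, 0.897], [0.0, 0.897, -0.442], [-1.0, 0.0, -0.001]]
ft_force: [-0.3, 0.4, -0.3]
width: 0.991
```

```bash
python3 - <<'E'
from h import *
snap('wrist','w1')
s=monitor.sense()
for k in ['time_s','position','ee_rot','ft_force']: print(k,np.round(s[k],3).tolist())
E
```

```text
time_s 1.2
position [521.743, -301.005, 150.879]
ee_rot [[-0.001, 0.449, 0.894], [0.001, 0.894, -0.449], [-1.0, 0.0, -0.001]]
ft_force [0.207, 0.826, -0.483]
```

View pics/w1.png

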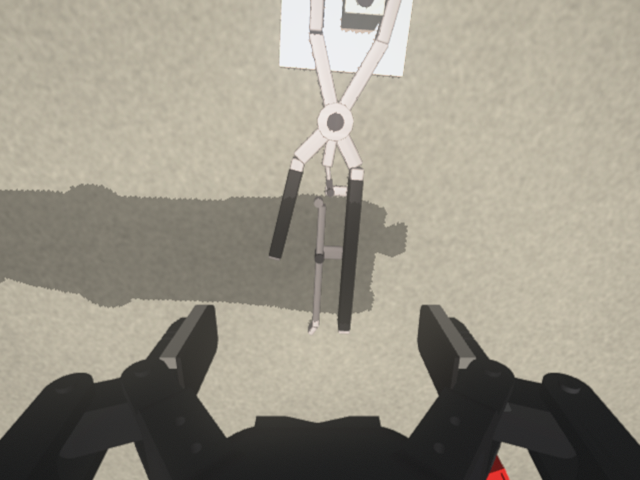

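The wrist view shows the whole tongs: hub (335,122), fixed handle's top from (357,172) to (345,330), moving handle end (276,256), lever tail (312,330).

```bash
python3 - <<'E'
from h import *
from scipy.optimize import least_squares
pts=[((335,122),(0,0,26)),((345,328),(-174,-19,17)),((356,175),(-34,-19,18)),((313,330),(-170,6,15)),((320,204),(-88,6,17))]
P=[p2w('w1',*a,m[2])[:2] for a,m in pts]
for p,(a,m) in zip(P,pts): print(np.round(p,1),m)
f=lambda q:np.concatenate([np.array(q[:2])+np.array([[np.cos(q[2]),-np.sin(q[2])],[np.sin(q[2]),np.cos(q[2])]])@np.array(m[:2])-p for p,(a,m) in zip(P,pts)])
r=least_squares(f,[570,-236,1.04]); print(r.x,np.degrees(r.x[2]),np.round(r.fun,1))
x,y,t=r.x;R=np.array([[np.cos(t),-np.sin(t)],[np.sin(t),np.cos(t)]])
print('grasp',r.x[:2]+R@[-80,8.5])
print('block',R.T@(np.array([617,-170])-r.x[:2]))
print('side of moving handle end',R.T@(p2w('w1',276,254,18)[:2]-r.x[:2]))
# reproject into scene & side
for n in ['scene0','side0']:
    for m in [(0,0,26),(-174,-19,18),(-170,6,15)]: print(n,m,np.round(w2p(n,list(r.x[:2]+R@m[:2])+[m[2]])))
for uv in [(430,250),(450,255),(410,230),(485,210),(424,212)]: print('rack',p2w('scene0',*uv,0)[:2].round())
for uv in [(377,203),(400,203)]: print('rack side',p2w('side0',*uv,0)[:2].round())
E
```

```text
[ 568.4 -234.4] (0, 0, 26)
[ 503.9 -392.5] (-174, -19, 17)
[ 566.8 -275.6] (-34, -19, 18)
[ 477.4 -383.1] (-170, 6, 15)
[ 532.7 -283.8] (-88, 6, 17)
[ 571.18562837 -230.21126987    1.0558017 ] 60.49298166127884 [  2.8   4.2  -1.9   1.5   4.2   6.5   4.9   7.9 -10.  -20. ]
grasp [ 524.3857042  -295.64839311]
block [ 74.96654965 -10.21616863]
side of moving handle end [-108.56067798   40.12611082]
scene0 (0, 0, 26) [229. 323.]
scene0 (-174, -19, 18) [128. 373.]
scene0 (-170, 6, 15) [128. 361.]
side0 (0, 0, 26) [331. 337.]
side0 (-174, -19, 18) [301. 421.]
side0 (-170, 6, 15) [290. 414.]
rack [761. 146.]
rack [799. 155.]
rack [701. 175.]
rack [802. 321.]
rack [699. 242.]
rack side [723. 146.]
rack side [779. 142.]
```

Call:
jog_arm([
  [1,20,0,0,0.055],
  [1,25,0,0,0],
  [1,25,0,0,0],
  [1,25,0,0,0],
  [1,15,0,0,0],
  [1,8,0,0,0],
  [1,2,0,0,0],
  [1,0,0,0,0],
  [1,0,0,0,0],
  [1,0,0,0,0],
])

```text
time_s: 2.2
position: [522.6, -301.3, 32.3]
ee_rot: [[0.001, 0.484, 0.875], [-0.001, 0.875, -0.484], [-1.0, 0.0, 0.002]]
ft_force: [0.9, -0.4, -0.1]
width: 0.996
```

```bash
python3 - <<'E'
from h import *
s=monitor.sense()
for k in ['time_s','position','ee_rot','ft_force']: print(k,np.round(s[k],3).tolist())
for n in ['wrist','scene','side']: snap(n,n+'2')
a=cv2.imread('pics/scene2.png')[220:400,90:310];b=cv2.imread('pics/side2.png')[270:450,240:400]
cv2.imwrite('pics/c2.png',np.hstack([cv2.resize(a,None,fx=2,fy=2,interpolation=2),cv2.resize(b,None,fx=2,fy=2,interpolation=2)]))
E
```

```text
time_s 2.2
position [522.576, -301.3, 32.26]
ee_rot [[0.001, 0.484, 0.875], [-0.001, 0.875, -0.484], [-1.0, 0.0, 0.002]]
ft_force [0.918, -0.437, -0.063]
```

View pics/c2.png

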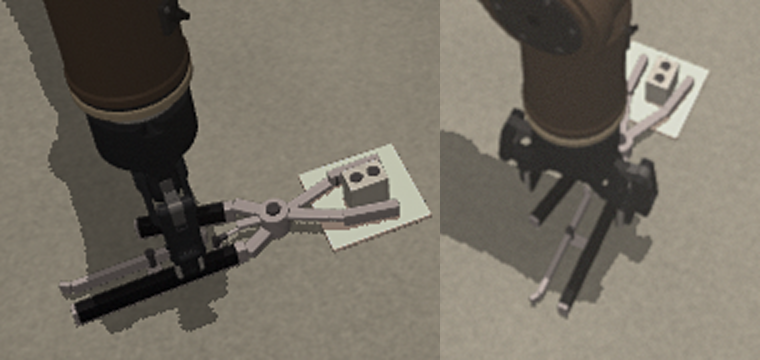

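View pics/wrist2.png

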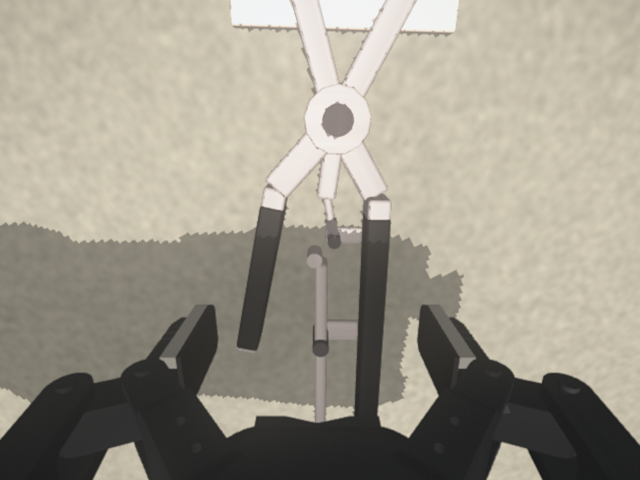

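The wrist view shows the hub at (338,120), the fixed handle's front at (378,208), and both handles between the open pads at columns 215 and 420.

```bash
python3 - <<'E'
from h import *
s=monitor.sense();R=np.array(s['ee_rot']);p=np.array(s['position'])
fn='wrist2'
for uv,z in [((338,120),26),((378,200),18),((363,222),18),((389,222),18),((357,400),18),((379,400),18),((283,210),18),((259,210),18),((258,349),18),((237,349),18),((319,258),17),((320,400),17)]:
    w=p2w(fn,*uv,z); t=R.T@(w-p); print(uv,w[:2].round(1),'tool y,z',t[1:].round(1))
for t in [(0,0,42),(0,0,-42),(-10,11,42),(-10,-11,42),(0,0,0)]: print(t,w2p(fn,p+R@t).round())
E
```

```text
(338, 120) [ 568.4 -234.2] tool y,z [80.9  8. ]
(378, 200) [ 568.7 -271. ] tool y,z [48.8 26.1]
(363, 222) [ 558.8 -276.6] tool y,z [39.1 20.1]
(389, 222) [ 568.7 -282.1] tool y,z [39.1 31.4]
(357, 400) [ 513.4 -360.6] tool y,z [-56.3  21. ]
(379, 400) [ 523.3 -366.1] tool y,z [-56.3  32.4]
(283, 210) [ 531.2 -255.3] tool y,z [ 44.5 -14.4]
(259, 210) [ 522.2 -250.3] tool y,z [ 44.5 -24.6]
(258, 349) [ 485.  -309.4] tool y,z [-25.3 -28.7]
(237, 349) [ 476.  -304.4] tool y,z [-25.2 -38.9]
(319, 258) [ 533.9 -282.3] tool y,z [22.1  1.1]
(320, 400) [ 496.2 -352.1] tool y,z [-57.2   1.8]
(0, 0, 42) [414. 318.]
(0, 0, -42) [219. 318.]
(-10, 11, 42) [423. 307.]
(-10, -11, 42) [418. 355.]
(0, 0, 0) [317. 318.]
```

Both handles sit centred in the jaws, with about 8 mm clearance each side. Descending.

Call:
jog_arm([
  [1,6,0,0,0],
  [1,6,0,0,0],
  [1,4,0,0,0],
  [1,3,0,0,0],
  [1,1,0,0,0],
  [1,0,0,0,0],
  [1,0,0,0,0],
  [1,0,0,0,0],
  [1,0,0,0,0],
  [1,0,0,0,0],
])

```text
time_s: 3.35
position: [522.0, -301.0, 11.4]
ee_rot: [[0.0, 0.484, 0.875], [-0.0, 0.875, -0.484], [-1.0, 0.0, 0.0]]
ft_force: [-0.1, 0.1, -0.5]
width: 1.002
```

Call:
jog_arm([
  [0.85,0,0,0,0],
  [0.78,0,0,0,0],
  [0.76,0,0,2,0],
  [0.72,0,0,2,0],
  [0.68,0,0,2,0],
  [0.65,0,0,2,0],
  [0.62,0,0,2,0],
  [0.58,0,0,2,0],
  [0.55,0,0,0,0],
  [0.5,0,0,0,0],
], squeeze=30)

```text
time_s: 4.35
position: [532.9, -307.0, 11.4]
ee_rot: [[0.001, 0.484, 0.875], [-0.0, 0.875, -0.484], [-1.0, 0.0, 0.001]]
ft_force: [0.9, -0.5, -0.3]
width: 0.542
```

```bash
python3 - <<'E'
from h import *
s=monitor.sense()
for k in ['time_s','position','ft_force','width']: print(k,np.round(s[k],3).tolist())
for n in ['wrist','scene','side']: snap(n,n+'3')
a=cv2.imread('pics/scene3.png')[220:400,90:310];b=cv2.imread('pics/side3.png')[270:450,240:400]
cv2.imwrite('pics/c3.png',np.hstack([cv2.resize(a,None,fx=2,fy=2,interpolation=2),cv2.resize(b,None,fx=2,fy=2,interpolation=2)]))
E
```

```text
time_s 4.35
position [532.936, -306.978, 11.401]
ft_force [0.871, -0.531, -0.27]
width 0.542
```

View pics/c3.png

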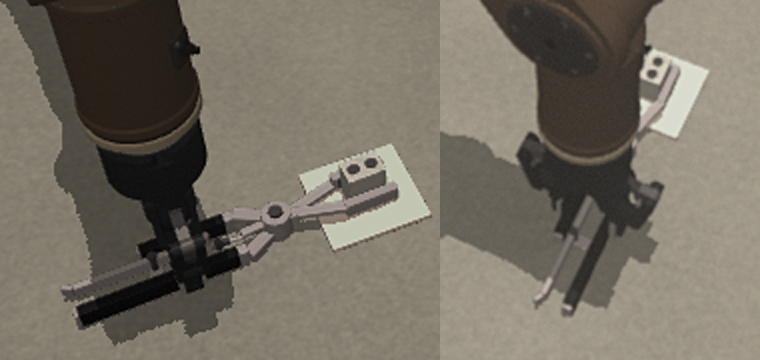

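View pics/wrist3.png

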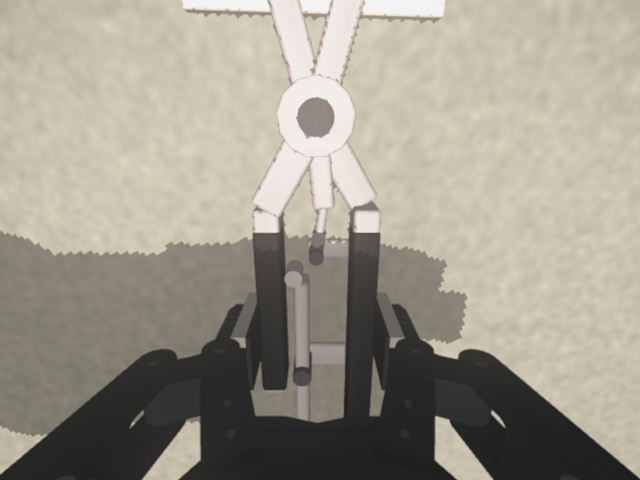

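The handles are parallel and the width is 46 mm, so the tongs have locked on the block. I'll do a slow first lift and check it.

Call:
jog_arm([
  [0.4,0,0,0,0],
  [0.4,0,0,0,0],
  [0.4,0,0,0,0],
  [0.4,-2,0,0,0],
  [0.4,-4,0,0,0],
  [0.4,-6,0,0,0],
  [0.4,-8,0,0,0],
  [0.4,-8,0,0,0],
  [0.4,-4,0,0,0],
  [0.4,-2,0,0,0],
], squeeze=30)

```text
time_s: 5.5
position: [532.8, -307.0, 46.2]
ee_rot: [[0.001, 0.484, 0.875], [-0.0, 0.875, -0.484], [-1.0, 0.0, 0.001]]
ft_force: [-1.1, -0.3, -4.5]
width: 0.542
```

```bash
python3 - <<'E'
from h import *
s=monitor.sense()
for k in ['time_s','position','ft_force','torque','width']: print(k,np.round(s[k],3).tolist())
for n in ['wrist','scene','side']: snap(n,n+'4')
a=cv2.imread('pics/scene4.png')[220:400,90:310];b=cv2.imread('pics/side4.png')[270:450,240:400]
cv2.imwrite('pics/c4.png',np.hstack([cv2.resize(a,None,fx=2,fy=2,interpolation=2),cv2.resize(b,None,fx=2,fy=2,interpolation=2)]))
E
```

```text
time_s 5.5
position [532.814, -306.994, 46.154]
ft_force [-1.142, -0.296, -4.521]
torque [-0.164, 0.122, 0.015]
width 0.542
```

View pics/c4.png

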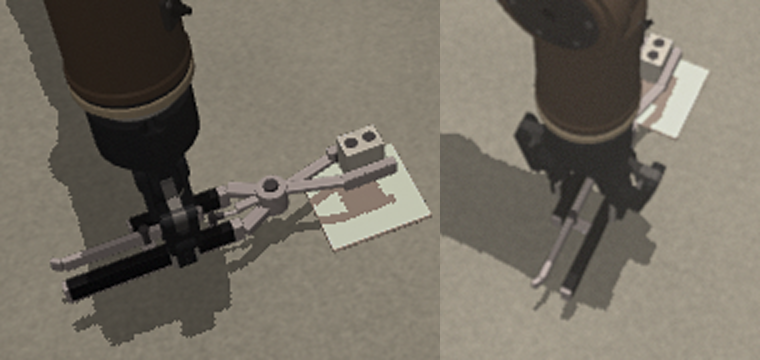

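View pics/wrist4.png

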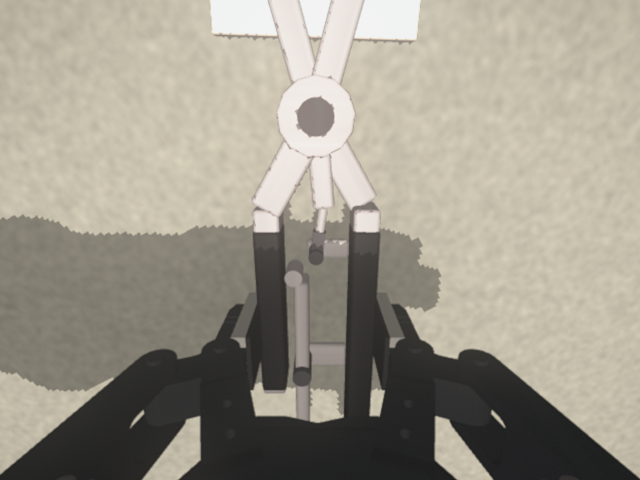

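Lifted level: the hub pixel is unchanged at (316,117), the block is held in the jaws at scene (270,290), and about 4.2 N hangs on the wrist. Now I work out the carry.

```bash
python3 - <<'E'
from h import *
s=monitor.sense();R=np.array(s['ee_rot']);p=np.array(s['position'])
for n,uv,z in [('scene4',(270,288),75.8),('side4',(568,0),0),('wrist4',(316,117),60.8)]:
    w=p2w(n,*uv,z);t=R.T@(w-p);print(n,w.round(1),t.round(1))
im=cv2.imread('pics/side4.png')[275:345,320:370];cv2.imwrite('pics/c4b.png',cv2.resize(im,None,fx=8,fy=8,interpolation=2))
im=cv2.imread('pics/scene4.png')[270:325,210:310];cv2.imwrite('pics/c4a.png',cv2.resize(im,None,fx=8,fy=8,interpolation=2))
# plate centre by segmentation in scene0/side0
for n,c in [('scene0',(392,201)),('side0',(335,180))]:
    im=cv2.imread('pics/'+n+'.png'); h=im.astype(int).min(2)>165
    m=(h*255).astype(np.uint8); m=cv2.morphologyEx(m,cv2.MORPH_CLOSE,np.ones((5,5)))
    k,l,st,ce=cv2.connectedComponentsWithStats(m); i=l[c[1],c[0]]; print(n,st[i],ce[i],p2w(n,*ce[i],5).round(1))
E
```

```text
scene4 [ 610.1 -162.8   75.8] [-30.4 163.6  -1.7]
side4 [1562.5 1084.9    0. ] [  45.4 1716.3  228.1]
wrist4 [ 571.7 -235.4   60.8] [-15.4  81.5  -0.1]
scene0 [372 188  41  26 835] [392.03353293 200.48742515] [627.3 231.5   5. ]
side0 [317 168  35  24 578] [335.33737024 179.53806228] [629.  231.2   5. ]
```

View pics/c4a.png

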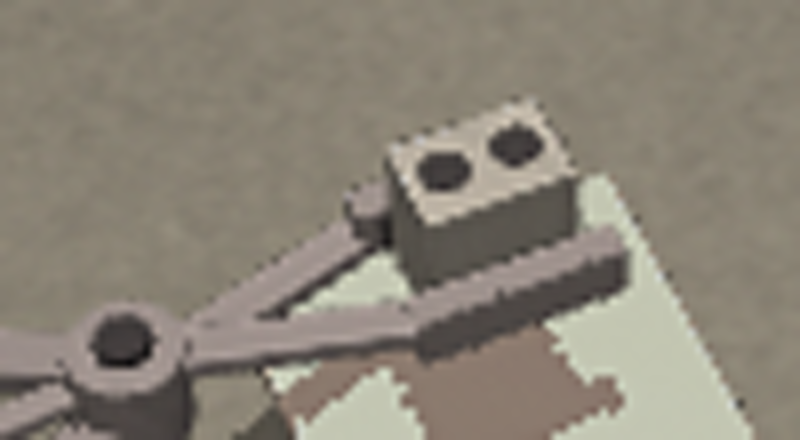

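View pics/c4b.png

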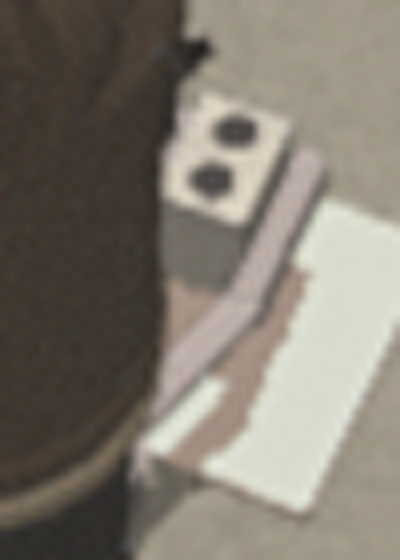

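```bash
python3 - <<'E'
from h import *
s=monitor.sense();R=np.array(s['ee_rot']);p=np.array(s['position'])
B=[]
for n,uv in [('scene4',(270.2,290.2)),('side4',(348.4,294.75))]:
    w=p2w(n,*uv,75.8);t=R.T@(w-p);print(n,w.round(1),t.round(1));B.append(w)
b=np.mean(B,0); print('shift tool',(R.T@(np.array([628,231,b[2]])-b)).round(1),'grasp goal',(p+np.array([628,231,b[2]])-b).round(0))
for d in [0,.1,.2]:pass
E
```

```text
scene4 [ 613.4 -166.5   75.8] [-30.4 162.    3. ]
side4 [ 611.7 -166.7   75.8] [-30.4 160.9   1.6]
shift tool [   0.   355.4 -178.8] grasp goal [548.  91.  45.]
```

Call:
jog_arm([
  [0.4,0,6,-3,0],
  [0.4,0,12,-6,0],
  [0.4,0,18,-9,0],
  [0.4,0,24,-12,0],
  [0.4,0,24,-12,0],
  [0.4,0,24,-12,0],
  [0.4,0,24,-12,0],
  [0.4,0,24,-12,0],
  [0.4,0,24,-12,0],
  [0.4,0,20,-10,0],
])

```text
time_s: 6.65
position: [541.3, -80.1, 45.1]
ee_rot: [[-0.001, 0.482, 0.876], [0.001, 0.876, -0.482], [-1.0, 0.001, -0.001]]
ft_force: [0.9, 0.8, -4.5]
width: 0.54
```

Call:
jog_arm([
  [0.4,0,24,-12,0],
  [0.4,0,24,-12,0],
  [0.4,0,24,-12,0],
  [0.4,0,22,-11,0],
  [0.4,0,20,-10,0],
  [0.4,0,16,-8,0],
  [0.4,0,12,-6,0],
  [0.4,0,8,-4,0],
  [0.4,0,5,-4,0],
  [0.4,0,0,0,0],
])

```text
time_s: 7.65
position: [547.3, 91.1, 45.2]
ee_rot: [[-0.0, 0.483, 0.876], [0.0, 0.876, -0.483], [-1.0, -0.0, -0.0]]
ft_force: [0.2, 0.4, -4.2]
width: 0.539
```

```bash
python3 - <<'E'
from h import *
s=monitor.sense()
for k in ['time_s','position','ft_force','torque','width']: print(k,np.round(s[k],3).tolist())
for n in ['wrist','scene','side']: snap(n,n+'5')
a=cv2.imread('pics/scene5.png')[120:300,240:460];b=cv2.imread('pics/side5.png')[110:290,230:400]
cv2.imwrite('pics/c5.png',np.hstack([cv2.resize(a,None,fx=2,fy=2,interpolation=2),cv2.resize(b,None,fx=2,fy=2,interpolation=2)]))
E
```

```text
time_s 7.65
position [547.251, 91.114, 45.202]
ft_force [0.185, 0.362, -4.203]
torque [-0.187, 0.103, -0.036]
width 0.539
```

View pics/c5.png

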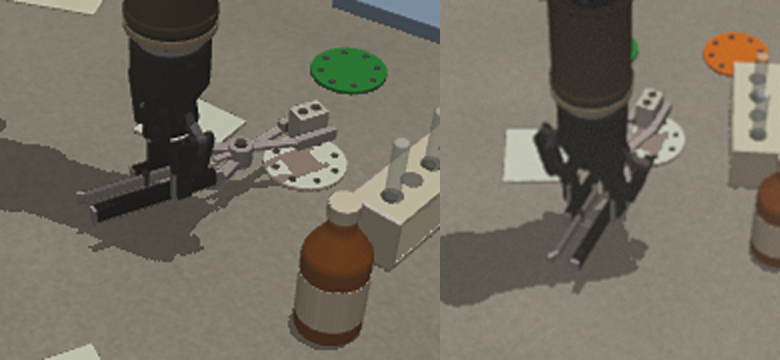

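View pics/wrist5.png

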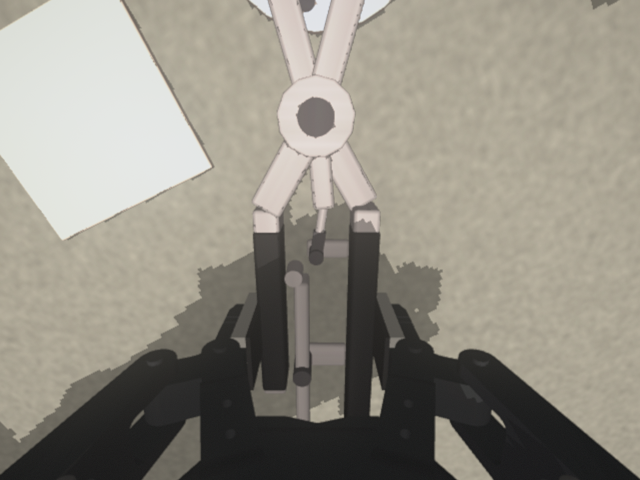

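The block hangs above the plate (scene (394,177), side (336,160)) and nothing slipped. Checking its position.

```bash
python3 - <<'E'
from h import *
print(p2w('scene5',394.5,177,75),p2w('side5',335.5,160,75))
E
```

```text
[631.18405266 222.27943293  75.        ] [627.35873616 227.02524667  75.        ]
```

Call:
jog_arm([
  [0.4,4,2,0,0],
  [0.4,6,1,0,0],
  [0.4,7,0,0,0],
  [0.4,7,0,0,0],
  [0.4,4,0,0,0],
  [0.4,2,0,0,0],
  [0.4,2,0,0,0],
  [0.4,1,0,0,0],
  [0.4,0.5,0,0,0],
  [0.4,0,0,0,0],
])

```text
time_s: 8.8
position: [549.2, 93.1, 12.0]
ee_rot: [[0.0, 0.484, 0.875], [0.0, 0.875, -0.484], [-1.0, 0.0, 0.0]]
ft_force: [-0.8, -0.4, -3.5]
width: 0.54
```

```bash
python3 - <<'E'
from h import *
s=monitor.sense()
for k in ['time_s','position','ft_force','torque','width']: print(k,np.round(s[k],3).tolist())
for n in ['scene','side']: snap(n,n+'6')
a=cv2.imread('pics/scene6.png')[140:260,270:440];b=cv2.imread('pics/side6.png')[130:250,260:400]
cv2.imwrite('pics/c6.png',np.hstack([cv2.resize(a,None,fx=2.5,fy=2.5,interpolation=2),cv2.resize(b,None,fx=2.5,fy=2.5,interpolation=2)]))
E
```

```text
time_s 8.8
position [549.199, 93.088, 12.0]
ft_force [-0.762, -0.384, -3.506]
torque [-0.119, 0.129, 0.045]
width 0.54
```

View pics/c6.png

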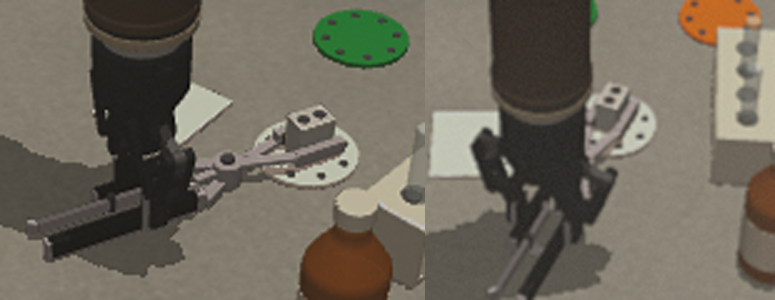

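```bash
python3 - <<'E'
from h import *
print(p2w('scene6',394.8,188.4,41.6),p2w('side6',334.5,168,41.6))
for n in ['scene6','side6']: print(w2p(n,[628,231,41.6]))
E
```

```text
[631.79177637 228.71156593  41.6       ] [626.41855189 234.61614179  41.6       ]
[393.74467548 187.20481504]
[335.28716037 168.96796895]
```

The block is centred over the plate to within 4 mm. Most of the weight is still on the arm, so I lower the last millimetre and then open.

Call:
jog_arm([
  [0.4,0.4,0,0,0],
  [0.4,0.4,0,0,0],
  [0.4,0.3,0,0,0],
  [0.4,0,0,0,0],
  [0.4,0,0,0,0],
  [0.4,0,0,0,0],
  [0.4,0,0,0,0],
  [0.4,0,0,0,0],
  [0.4,0,0,0,0],
  [0.4,0,0,0,0],
])

```text
time_s: 9.9
position: [549.3, 93.1, 11.3]
ee_rot: [[0.001, 0.484, 0.875], [0.0, 0.875, -0.484], [-1.0, 0.001, 0.0]]
ft_force: [-2.8, -0.0, 5.7]
width: 0.543
```

Call:
jog_arm([
  [0.6,0,0,0,0],
  [0.7,0,0,0,0],
  [0.8,0,0,0,0],
  [0.8,0,0,0,0],
  [0.8,-5,0,0,0],
  [0.8,-15,0,0,0],
  [0.8,-20,0,0,0],
  [0.8,-20,0,0,0],
  [0.8,-15,0,0,0],
  [0.8,-10,0,0,0],
])

```text
time_s: 10.9
position: [549.5, 93.2, 97.2]
ee_rot: [[0.001, 0.484, 0.875], [0.0, 0.875, -0.484], [-1.0, 0.001, 0.001]]
ft_force: [0.2, 0.1, -0.4]
width: 0.799
```

Call:
jog_arm([
  [0.8,0,-10,1,0],
  [0.8,0,-15,1,0],
  [0.8,0,-15,1.5,0],
  [0.8,0,-15,2,0],
  [0.8,0,-12,1,0],
  [0.8,0,-10,1,0],
  [0.7,0,0,0,0],
  [0.7,0,0,0,0],
  [0.7,0,0,0,0],
  [0.7,0,0,0,0],
])

```text
time_s: 11.9
position: [518.6, 22.8, 95.7]
ee_rot: [[0.0, 0.483, 0.876], [0.0, 0.876, -0.483], [-1.0, 0.0, 0.0]]
ft_force: [0.4, 0.3, 0.4]
width: 0.697
```

```bash
python3 - <<'E'
from h import *
s=monitor.sense()
for k in ['time_s','position','ee_rot','ft_force','width']: print(k,np.round(s[k],3).tolist())
for n in ['wrist','scene','side']: snap(n,n+'7')
a=cv2.imread('pics/scene7.png')[140:280,250:440];b=cv2.imread('pics/side7.png')[130:270,260:380]
cv2.imwrite('pics/c7.png',np.hstack([cv2.resize(a,None,fx=2.5,fy=2.5,interpolation=2),cv2.resize(b,None,fx=2.5,fy=2.5,interpolation=2)]))
E
```

```text
time_s 11.9
position [518.636, 22.815, 95.702]
ee_rot [[0.0, 0.483, 0.876], [0.0, 0.876, -0.483], [-1.0, 0.0, 0.0]]
ft_force [0.433, 0.265, 0.402]
width 0.697
```

View pics/c7.png

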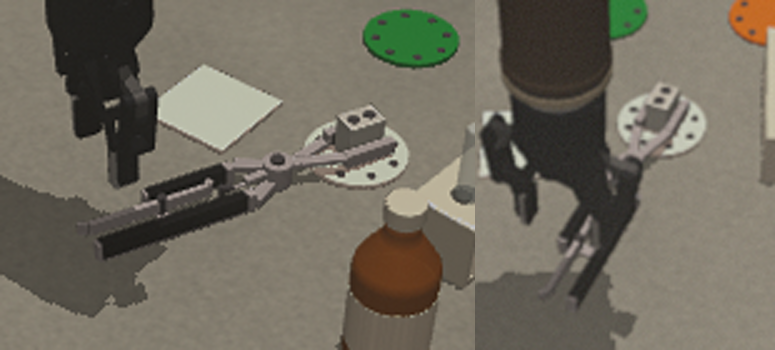

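View pics/wrist7.png

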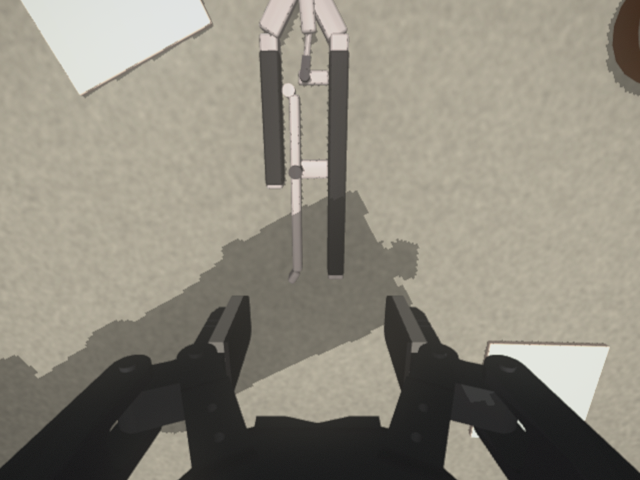

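The tongs lie locked with the block standing on the plate. In the wrist view the lever tail is at (295,275) and the fixed handle end at (336,275).

```bash
python3 - <<'E'
from h import *
s=monitor.sense();R=np.array(s['ee_rot']);p=np.array(s['position'])
for uv,z in [((291,255),17),((301,255),17),((329,255),18),((345,255),18),((336,276),18),((294,278),17),((262,60),18),((348,60),18),((282,185),18)]:
    w=p2w('wrist7',*uv,z); t=R.T@(w-p); print(uv,w[:2].round(1),'tool y,z',t[1:].round(1))
E
```

```text
(291, 255) [503.7  30.5] tool y,z [ -0.1 -16.8]
(301, 255) [509.4  27.4] tool y,z [ -0.1 -10.4]
(329, 255) [525.3  19.1] tool y,z [0.3 7.6]
(345, 255) [534.3  14.1] tool y,z [ 0.3 17.9]
(336, 276) [522.4   3.9] tool y,z [-14.4  12.4]
(294, 278) [497.4  15.6] tool y,z [-16.3 -15.2]
(262, 60) [546.8 135.7] tool y,z [112.7 -29.9]
(348, 60) [587.5 113.3] tool y,z [112.8  16.6]
(282, 185) [521.8  72.2] tool y,z [ 45.1 -21.1]
```

Call:
jog_arm([
  [0.7,10,3,0.5,0],
  [0.7,18,0,0,0],
  [0.7,18,0,0,0],
  [0.7,15,0,0,0],
  [0.7,9,0,0,0],
  [0.7,6,0,0,0],
  [0.7,4,0,0,0],
  [0.7,2,0,0,0],
  [0.7,0,0,0,0],
  [0.7,0,0,0,0],
])

```text
time_s: 13.05
position: [520.6, 24.5, 14.1]
ee_rot: [[0.001, 0.484, 0.875], [0.0, 0.875, -0.484], [-1.0, 0.0, 0.001]]
ft_force: [0.4, 0.5, 0.7]
width: 0.701
```

```bash
python3 - <<'E'
from h import *
s=monitor.sense()
for k in ['time_s','position','ft_force','width']: print(k,np.round(s[k],3).tolist())
for n in ['wrist']: snap(n,n+'8')
E
```

```text
time_s 13.05
position [520.556, 24.511, 14.101]
ft_force [0.359, 0.529, 0.663]
width 0.701
```

View pics/wrist8.png

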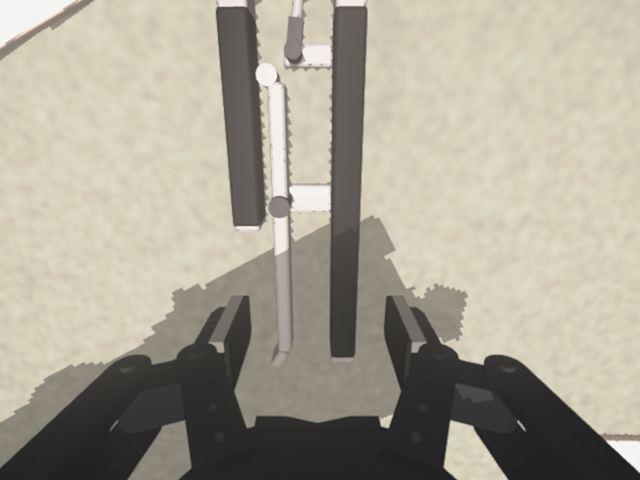

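Call:
jog_arm([
  [0.55,0,0,0,0],
  [0.45,0,0,0,0],
  [0.41,0,0,0,0],
  [0.39,0,0,0,0],
  [0.37,0,0,0.5,0],
  [0.34,0,0,1,0],
  [0.32,0,0,1,0],
  [0.3,0,0,1,0],
  [0.28,0,0,1,0],
  [0.26,0,0,0.5,0],
], squeeze=30)

```text
time_s: 14.1
position: [524.8, 22.1, 13.8]
ee_rot: [[0.0, 0.484, 0.875], [0.0, 0.875, -0.484], [-1.0, 0.0, 0.0]]
ft_force: [-2.3, 0.2, 3.6]
width: 0.263
```

```bash
python3 - <<'E'
from h import *
s=monitor.sense()
for k in ['time_s','position','ft_force','width']: print(k,np.round(s[k],3).tolist())
for n in ['wrist','scene']: snap(n,n+'9')
a=cv2.imread('pics/scene9.png')[140:280,250:440]
cv2.imwrite('pics/c9.png',np.hstack([cv2.resize(a,(475,350),interpolation=2),cv2.resize(cv2.imread('pics/wrist9.png')[:,180:500],(233,350))]))
E
```

```text
time_s 14.1
position [524.762, 22.076, 13.751]
ft_force [-2.346, 0.153, 3.611]
width 0.263
```

View pics/c9.png

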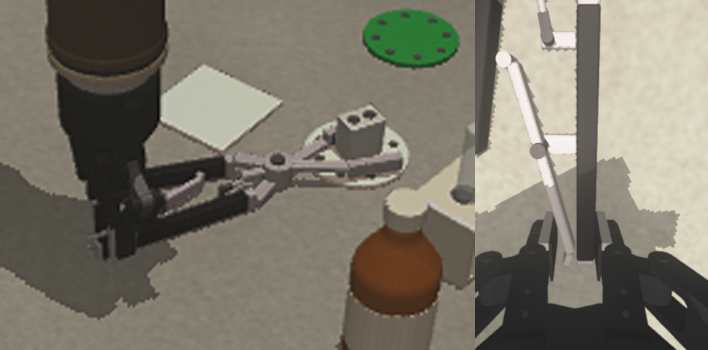

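The lock has sprung open: the moving handle has swung out, the jaws are clear of the block, and the block is standing. Now I release and retreat upwards.

Call:
jog_arm([
  [0.3,0,0,0,0],
  [0.36,0,0,0,0],
  [0.42,0,0,0,0],
  [0.5,0,0,0,0],
  [0.58,0,0,0,0],
  [0.6,0,0,0,0],
  [0.6,-5,0,0,0],
  [0.6,-15,0,0,0],
  [0.6,-25,0,0,0],
  [0.6,-30,0,0,0],
])

```text
time_s: 15.2
position: [524.0, 21.9, 89.2]
ee_rot: [[-0.002, 0.484, 0.875], [-0.0, 0.875, -0.484], [-1.0, -0.001, -0.001]]
ft_force: [0.2, 0.7, 0.4]
width: 0.598
```

Call:
jog_arm([
  [0.6,-40,0,0,0],
  [0.6,-40,0,0,0],
  [0.6,-30,0,0,0],
  [0.6,-10,0,0,0],
  [0.6,0,0,0,0],
  [0.6,0,0,0,0],
  [0.6,0,0,0,0],
  [0.6,0,0,0,0],
  [0.6,0,0,0,0],
  [0.6,0,0,0,0],
])

```text
time_s: 16.2
position: [524.4, 22.0, 208.2]
ee_rot: [[-0.001, 0.484, 0.875], [-0.0, 0.875, -0.484], [-1.0, -0.001, -0.001]]
ft_force: [0.7, 1.2, 0.2]
width: 0.601
```

```bash
python3 - <<'E'
from h import *
s=monitor.sense()
for k in ['time_s','position','ft_force','width']: print(k,np.round(s[k],3).tolist())
for n in ['wrist','scene','side']: snap(n,n+'10')
a=cv2.imread('pics/scene10.png')[140:280,250:440];b=cv2.imread('pics/side10.png')[130:270,260:380]
cv2.imwrite('pics/c10.png',np.hstack([cv2.resize(a,None,fx=2.5,fy=2.5,interpolation=2),cv2.resize(b,None,fx=2.5,fy=2.5,interpolation=2)]))
E
```

```text
time_s 16.2
position [524.446, 21.988, 208.208]
ft_force [0.689, 1.197, 0.168]
width 0.601
```

View pics/c10.png

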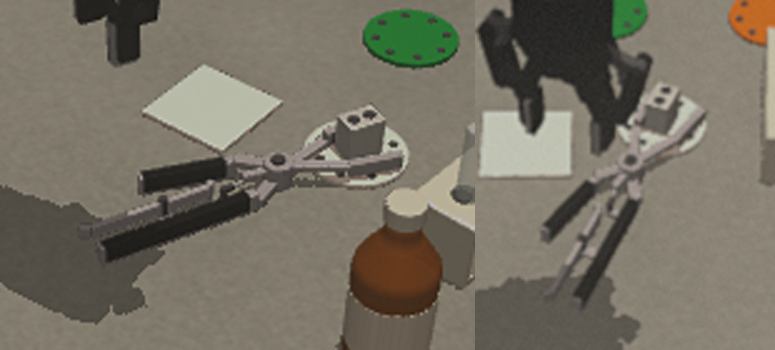

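View pics/wrist10.png

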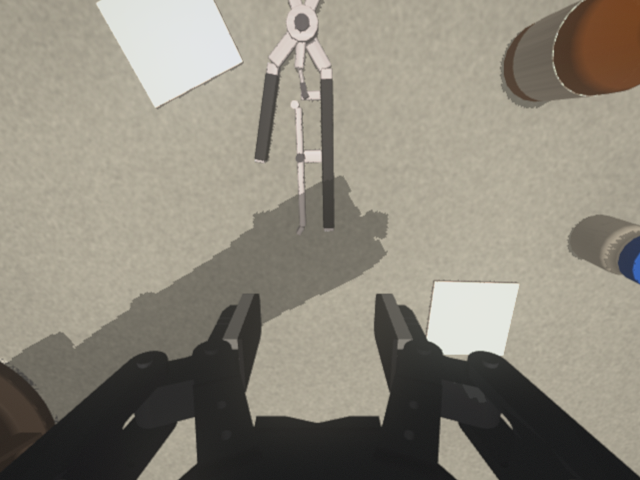

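The open tongs lie flat, and the block's top centre at (394,187) matches the plate-centre projection (393.7,187.2). The robot touches nothing, so I hand the job in.

```bash
python3 -c "
from h import *
print(job.finish_job())"
```

```text
the job is handed in; nothing more can be done
None
```

The job is done and handed in at about 16 s. I squeezed the tongs until they locked on the block, carried it over and stood it on the white spotted round plate. I then let go, pulled the release lever in at the tail so the jaws sprang open, and backed the gripper away upwards.

**Final checks:**
- **Block:** it stands upright, with its top centre at scene pixel (394,187) against (393.7,187.2) predicted for the plate's middle. Before the release, the scene and side cameras put it 3 to 5 mm from that middle, and they disagreed with each other by about 8 mm.
- **Tongs:** they lie flat and open, with the lever back at rest.
- **Robot:** it touches nothing. The highest wrist force I read at the end of any move was about 6 N, when setting the tongs down. I read 3.6 N upwards during the lever pinch, probably a fingertip just touching the bench.
- **Other things:** the spare tile, bottle and rack looked undisturbed in the last views, and the jar is only partly in frame. I did not measure their positions again.

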